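Plug in a relay and pull-test its retaining clips

ROBOT

A 6-joint arm with a two-finger parallel gripper is mounted at the origin on the work surface. World frame = base frame: x ahead of the robot, y to its left, z up, the work surface at z = 0. Lengths are in m, angles in rad, forces in N, time in s.
With the tool pointing down it reaches from about 0.35 to 0.975 m from the base axis. Payload 7.1 kg.
Tool frame: the origin (TCP) lies at the centre of the arm's flange, where the gripper is bolted on; the fingertips stand 182 mm ahead of it and the grasp point (between the pads) lies 163 mm ahead of it; z points along the fingers, y is the line along which they close (so a half turn about z gives the same grasp; the last joint's range is limited). The gripper opens to 88 mm and grips with 3 to 60 N. Pads are 20 mm wide; open, the fingers measure 115 mm over their backs; the gripper's body (75 mm by 178 mm) begins 61 mm behind the grasp point.
Start: joints at [-1.244, 0.423, 1.63, -0, 1.089, -0.019], TCP at [0.212, -0.588, 0.405] pointing down, gripper open.
Joint ranges: [-3, 3], [-0.9, 2.11], [0.09, 2.58], [-1.31, 4.45], [0.11, 2.69], [-2.54, 2.54]. Speed limits (rad/s): [2.39, 2.39, 3.01, 3.14, 3.14, 3.14].

INTERFACE

Orientations are given as [roll, pitch, yaw] about the fixed x, y, z axes, in that order (R = Rz(yaw) Ry(pitch) Rx(roll)).
In Python, from station import movep, line_to, set_joints, gripper_to, sleep, ik, get_obs, snapshot, get_calibration, IKError, hand_in gives the robot as it stands. Calls block until the motion is done:
- movep(position, orientation): joint-space move of the TCP to a pose.
- line_to(position, rot=None, rate=0.15): straight line of the TCP; rot=None keeps the orientation; rate is the mean speed in m/s.
- set_joints(angles): joint-space move.
- gripper_to(opening): finger opening in m; the grip force is fixed at half the most; returns when the fingers have stopped.
- sleep(seconds).
- ik(position, orientation): joint angles nearest the present ones, or None.
- get_obs(): the state.
- snapshot(name): name is "scene" or "top" or "wrist"; returns (picture, depth): 400x640x3 uint8, blue, green, red; 400x640 float32, m along the optical axis (not along the pixel's ray), 0 where there is no reading.
- get_calibration(name): a dict with "fx", "fy", "cx", "cy" (pixels), "R" (3x3) and "t" (3): a world point X has camera coordinates R X + t; the wrist camera has in their place "hand_eye" (4x4, takes a point from camera to tool coordinates, whose origin is the TCP and whose axes are the flange's). Camera axes: x right, y down, z forward; pixel columns grow to the right and rows downward; lengths in m; the calibration is good to about 2 mm. A picture is of the moment at which its call begins: read the wrist's pose just before it. get_calibration takes no time and is no camera call.
A pose or a line that the arm cannot do raises IKError and nothing moves.
- hand_in(): hands the job in; it is judged then, once.
The state is a dict: "time": time; "qpos": joint angles; "dq": joint speeds; "tau": joint torques, N m; "tool_pos": TCP position; "orientation": TCP orientation; "wrist_force": force on the tool from outside, world axes, zero at the start; "torque": the same for the moment, N m; "opening": finger opening in m; "gripper_force": force on a finger pad.
Only numpy, scipy, OpenCV 4.12 (cv2) and the standard library are available. Lean on these libraries where they do the work, as an engineer would, in place of code of your own. Each camera call takes 0.05 s, during which the arm holds its last target. There are 200 camera calls.

TASK

Plug the new white relay into the empty socket on the control board, its orange button at the same end as the orange clip, pressing straight down with no more than 30 N until it sits fully home and both clips have snapped over it. Then prove that the clips hold: pull the relay straight up with 12 N (at least 9, never more than 15) for one full second, and let go of it in its socket. Leave the old brown relay, the solder spool, the flux bottle and the screwdriver where they are.

Things in the scene. Friction and masses are not known exactly. Their poses are not given: they have to be found in the camera images.
- relay_center (a point): centre of the case of the loose new relay: white case 28 (its x) x 22 (its y) x 36 mm high, upright on the blue mat (220 x 130 mm, 4 mm thick). This point is 31 mm above the blade ends, 25 mm above the underside of the flange, 16 mm below the top. z axis up, x axis towards the orange button. Hold it by its 22 mm sides (closing along y); its x ends must stay free for the clips
- relay: the new relay itself (about 40 g), origin at the centre of its underside, 31 mm below relay_center, same axes. From below: 8 metal blades 6 mm long filling 24 x 16 mm, a black flange 35 (x) x 22 (y) x 5 mm thick, then the case
- relay_button (a point): the orange button on top of the new relay, 9 mm from the middle towards its +x end, 16 mm above relay_center
- old_relay_center (a point): centre of the case of the old relay, same shape and size but scorched brown; a bystander, standing on the same mat 70 to 120 mm from the new one
- socket_seat (a point): centre of the upper face of the grey relay socket, 38 mm above the bench when unloaded (the board gives about 1 mm for every 20 N pressed or pulled on the socket); x runs along the socket towards the orange clip, z up. The relay's flange comes to rest on this face, relay_center then 25 mm above this point. Parts on the board stand up to 16 mm above this face, 30 mm and more away along x
- board: green control board 120 (x) x 160 (y) mm, held by its edges in a black and steel holder fixed to the bench; origin 14 mm below socket_seat, same axes. The socket in its middle is 37 (x) x 27 (y) x 12 mm high, with a well 26 x 18 mm, 8 mm deep, 1.5 mm chamfers, for the blades (1 mm clearance each side), and a clip at each x end. Along y nothing is tall for 60 mm
- clip_coil (a joint): springy orange clip at the socket's +x end, 12 mm wide, about 16 mm above the socket's face, 15 to 21 mm out along x; its tooth hooks over the flange's end. Rad: 0 upright (snapped over), about 0.16 pushed outward while the flange passes. Pressing the relay past both clips takes about 6 to 10 N; seated, it has 0.5 to 2.3 mm of play upward (it differs) before the teeth stop it
- clip_plain (a joint): the same clip in black at the socket's -x end, 0 upright, positive outward
- solder_spool: bystander: grey spool of solder, 44 mm across, 40 mm high, origin under its centre
- flux_bottle: bystander: white bottle with blue cap, 34 mm across, 75 mm high, origin under its centre
- screwdriver: bystander: red screwdriver 170 mm long lying on the bench, its x axis along it
Not all that is in view belongs to the job. Leave any green look-alike of the relay alone. Of the things that look like the part that bears socket_seat, take the one that is farthest from the robot's base at the start.

How it is judged:
On the way, in this order (a step that is already met when the one before it is completed fails the run):
1. the new relay sits fully home in the socket, the right way round, both clips snapped over it (z of relay_center in the frame of socket_seat between 0.0235 and 0.0258 m and horizontal distance between relay_center and socket_seat below 0.003 m and angle between the z axis of relay_center and the z axis of socket_seat, either way round below 0.06 rad and x of relay_button in the frame of socket_seat above 0.004 m and value of joint each of clip_coil, clip_plain below 0.06 rad), for 0.2 s.
2. the relay is pulled up against the clips with at least 9 N, about 12 N, for a second (0.8 s is accepted) (contact force between relay and board above 9 N and height (world z) of socket_seat above 0.0384 m), for 0.8 s.
At the end, for the whole second after the job is handed in: The new relay rests released in the socket, right way round, within 3 mm of its centre, under both snapped-over clips (its centre 23.5 to 28.2 mm above the socket's face, tilted under 0.1 rad, clips within 0.06 rad of upright), after the pull test; the bystanders are where they were (within 20 mm) (z of relay_center in the frame of socket_seat between 0.0235 and 0.0282 m and horizontal distance between relay_center and socket_seat below 0.003 m and angle between the z axis of relay_center and the z axis of socket_seat, either way round below 0.1 rad and x of relay_button in the frame of socket_seat above 0.004 m and value of joint each of clip_coil, clip_plain below 0.06 rad and linear speed of relay below 0.02 m/s); the robot touches nothing.
It fails at once if the relay is pulled up against the clips with more than 15 N (the board bows up over 0.73 mm) (contact force between relay and board above 15 N and height (world z) of socket_seat above 0.03873 m).
It fails at once if the relay is pressed down with more than 30 N (the board bows down over 1.5 mm) (contact force between relay and board above 30 N and height (world z) of socket_seat below 0.0365 m).
It fails at once if a bystander is disturbed (moved more than 20 mm) (distance of any of old_relay_center, solder_spool, flux_bottle, screwdriver from where it was at the start of the episode above 0.02 m).
It also fails if it takes over 64 s, if anything falls off the work surface, if the arm or the gripper's body presses on something with over 40 N, if the wrist force passes 120 N, or if a joint passes its speed limit or range.

## Working session

There is one attempt and no reset: what is moved stays moved. The work goes in short steps, each a Python script; the robot and the scene stay as the last script left them, time stands still between calls to the robot, and variables do not carry over. Pictures are saved under pics/ and viewed, at most 10 in all, crops included, and the job is handed in when it is done.

```bash
mkdir -p pics; ls; python3 - <<'E'
from station import *
import cv2, json, numpy as np
o=get_obs(); print({k:np.round(v,3).tolist() for k,v in o.items()})
for n in("scene","top"):
    p,d=snapshot(n); cv2.imwrite(f"pics/{n}0.png",p); np.save(f"pics/{n}0.npy",d)
    c=get_calibration(n); print(n,{k:np.round(v,3).tolist() for k,v in c.items()})
print({k:np.round(v,4).tolist() for k,v in get_calibration("wrist").items()})
E
```

```text
pics
{'time': 0.0, 'qpos': [-1.244, 0.424, 1.631, 0.0, 1.089, -0.019], 'dq': [0.002, -0.0, 0.001, 0.001, 0.001, -0.0], 'tau': [0.001, -54.462, -27.366, 0.064, 0.023, -0.0], 'tool_pos': [0.212, -0.588, 0.404], 'orientation': [-3.14, -0.0, 0.346], 'wrist_force': [0.912, 0.564, -0.436], 'torque': [-0.054, -0.057, 0.021], 'gripper_force': 0.0, 'opening': 0.088}
scene {'fx': 389.244, 'fy': 389.244, 'cx': 325.29, 'cy': 202.354, 'R': [[0.741, 0.671, -0.019], [0.483, -0.553, -0.679], [-0.466, 0.495, -0.734]], 't': [-0.395, -0.213, 1.107]}
top {'fx': 431.459, 'fy': 431.459, 'cx': 316.526, 'cy': 199.016, 'R': [[-0.013, -1.0, 0.002], [-0.991, 0.012, -0.133], [0.133, -0.004, -0.991]], 't': [0.0, 0.568, 0.974]}
{'fx': 284.2778, 'fy': 284.2778, 'cx': 317.0308, 'cy': 200.6342, 'hand_eye': [[-0.0007, -0.9685, -0.2492, 0.0675], [1.0, -0.0008, 0.0005, 0.0003], [-0.0007, -0.2492, 0.9685, 0.0202], [0.0, 0.0, 0.0, 1.0]]}
```

View pics/top0.png

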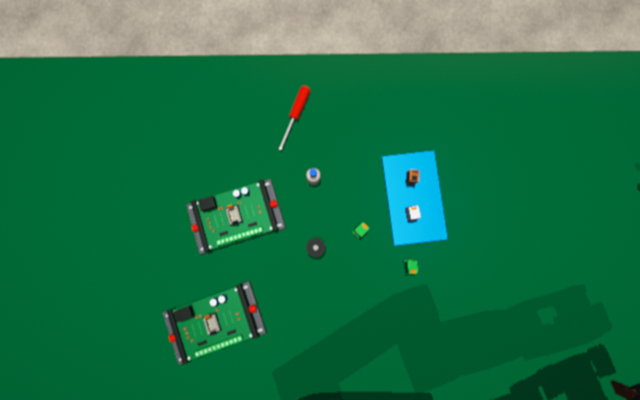

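View pics/scene0.png

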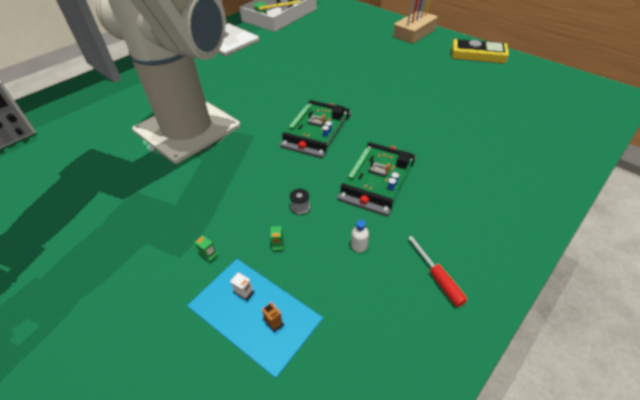

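The top view shows the new white relay at about (414,213) and the brown one at (413,177). The farther board has its socket at about (235,215). Next I compute coarse positions and look at both from close by.

```bash
cat > h.py <<'E'
from station import *
import cv2, numpy as np
from scipy.spatial.transform import Rotation as Rn
def campose(n,o=None):
    c=get_calibration(n); K=np.array([[c["fx"],0,c["cx"]],[0,c["fy"],c["cy"]],[0,0,1]])
    if n=="wrist":
        T=np.eye(4); T[:3,:3]=Rn.from_euler("xyz",o["orientation"]).as_matrix(); T[:3,3]=o["tool_pos"]
        T=T@np.array(c["hand_eye"]); return K,T[:3,:3],T[:3,3]
    R=np.array(c["R"]); return K,R.T,-R.T@np.array(c["t"])
def ray(P,uv,z):
    K,R,p=P; d=R@np.linalg.solve(K,[uv[0],uv[1],1.]); return p+d*(z-p[2])/d[2]
def look(name):
    o=get_obs(); p,d=snapshot("wrist"); cv2.imwrite(f"pics/{name}.png",p); np.save(f"pics/{name}.npy",d)
    np.savez(f"pics/{name}_o.npz",tool_pos=o["tool_pos"],orientation=o["orientation"]); return o,p,d
E
python3 - <<'E'
from h import *
P=campose("top")
r=ray(P,(414,213),.045); old=ray(P,(413,177),.045); s=ray(P,(235,215),.038); s2=ray(P,(212,324),.038)
print(r,old,s,s2, [ray(P,uv,0) for uv in((313,178),(316,248))])
yaw=0.346
for nm,t in(("relay",r),("sock",s)):
    for yw in (0.1,):
        print(ik([t[0],t[1],.34],[np.pi,0,yw]))
    movep([t[0]-0.0,t[1],.34],[np.pi,0,.1]); look(nm+"1")
a=cv2.imread("pics/relay1.png"); b=cv2.imread("pics/sock1.png")
m=np.hstack([a[:,120:520],b[:,120:520]]); cv2.imwrite("pics/m1.png",m)
print(get_obs()["time"])
E
```

```text
[ 0.53183882 -0.23247908  0.045     ] [ 0.61667914 -0.23374962  0.045     ] [0.53303739 0.18388272 0.038     ] [0.28665415 0.23269569 0.038     ] [array([0.62545293, 0.00105973, 0.        ]), array([ 0.45491116, -0.00416475,  0.        ])]
[-4.32597597e-01  4.40489221e-01  1.77722431e+00 -4.44089210e-16
  9.23879120e-01  1.03819873e+00]
[ 3.11082117e-01  4.18679024e-01  1.81418928e+00 -4.44089210e-16
  9.08724349e-01  1.78187844e+00]
3.5
```

View pics/m1.png

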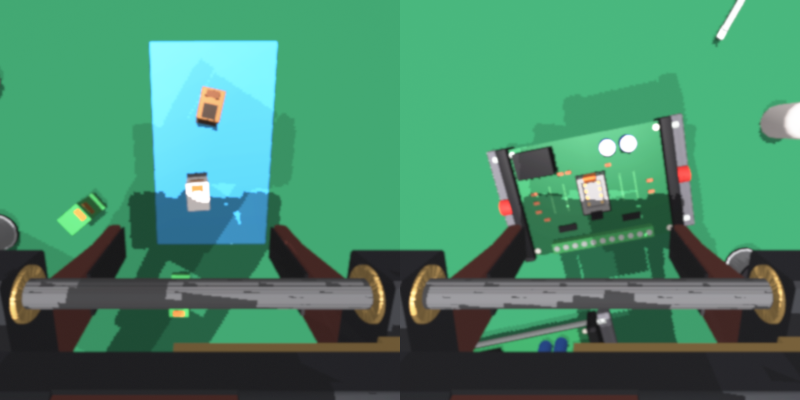

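Left: white relay near pixel (318,190) of the full wrist picture, with a button that needs a closer look. Right: socket near (312,195), its orange clip at the upper (world +x) end, board turned a few degrees CCW. Moving closer to both.

```bash
python3 - <<'E'
from h import *
D=np.load
o=np.load("pics/relay1_o.npz"); r=ray(campose("wrist",o),(318,185),.051)
o=np.load("pics/sock1_o.npz"); s=ray(campose("wrist",o),(312,195),.04)
print(r,s)
# socket first (we're there), then relay
movep([s[0]-.055,s[1],.27],[np.pi,0,.25]); _,b,_=look("sock2")
movep([r[0]-.055,r[1],.27],[np.pi,0,.1]); _,a,_=look("relay2")
c=[cv2.resize(i[70:270,220:420],None,fx=2,fy=2,interpolation=cv2.INTER_CUBIC) for i in (a,b)]
cv2.imwrite("pics/m2.png",np.hstack(c)); print(get_obs()["time"])
E
```

```text
[ 0.54580291 -0.23334799  0.051     ] [0.53451801 0.18778109 0.04      ]
5.6
```

View pics/m2.png

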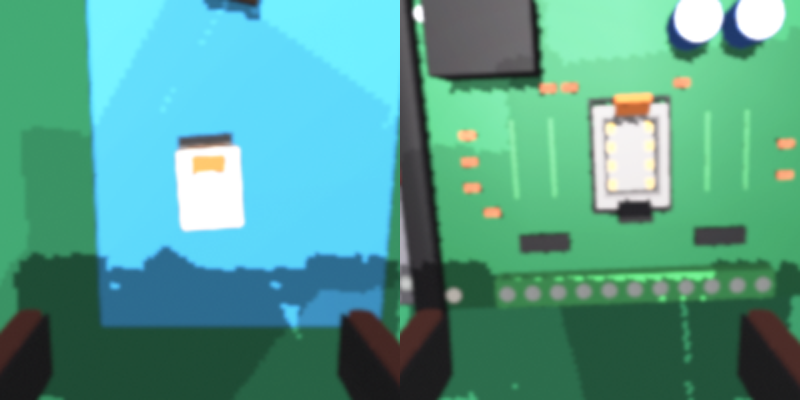

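Left: the relay's top face is centred near full-picture pixel (325,164), with its button toward image-up (+x). Right: the socket is centred near (335,148), with its orange clip at image-up, so the same tool heading suits both. Now measuring with masks.

```bash
cat >> h.py <<'E'
def rect(name,z,mask_fn,roi):
    o=np.load(f"pics/{name}_o.npz"); p=cv2.imread(f"pics/{name}.png"); P=campose("wrist",o)
    hsv=cv2.cvtColor(p,cv2.COLOR_BGR2HSV); m=mask_fn(hsv).astype(np.uint8)
    k=np.zeros_like(m); u0,u1,v0,v1=roi; k[v0:v1,u0:u1]=m[v0:v1,u0:u1]
    c=max(cv2.findContours(k,cv2.RETR_EXTERNAL,cv2.CHAIN_APPROX_NONE)[0],key=cv2.contourArea)[:,0]
    w=np.array([ray(P,q,z)[:2] for q in c.astype(float)])
    (x,y),(a,b),t=cv2.minAreaRect((w*1e4).astype(np.float32))
    t=np.deg2rad(t)
    if a<b: t+=np.pi/2
    t=(t+np.pi/2)%np.pi-np.pi/2
    return np.round([x/1e4,y/1e4,t,max(a,b)/10,min(a,b)/10],4)
E
python3 - <<'E'
from h import *
white=lambda h:((h[...,1]<60)&(h[...,2]>200))|((h[...,0]>8)&(h[...,0]<28)&(h[...,1]>80)&(h[...,2]>150))
for th in(200,225):
  print("relay",rect("relay2",.051,lambda h:((h[...,1]<60)&(h[...,2]>th))|((h[...,0]>8)&(h[...,0]<28)&(h[...,1]>80)&(h[...,2]>150)),(290,360,130,200)))
for th in (140,170,190):
  print("sock",rect("sock2",.038,lambda h:((h[...,1]<45)&(h[...,2]>th)),(300,365,105,190)))
p=cv2.imread("pics/sock2.png"); h=cv2.cvtColor(p,cv2.COLOR_BGR2HSV)
print(h[120:176:4,335].tolist()); print(h[150,310:362:3].tolist())
o=np.load("pics/relay2_o.npz");P=campose("wrist",o);d=np.load("pics/relay2.npy")
def pt(P,d,u,v):
    K,R,p=P; return p+R@(np.linalg.solve(K,[u,v,1.])*d[v,u])
print(pt(P,d,325,170),pt(P,d,300,180))
o=np.load("pics/sock2_o.npz");P=campose("wrist",o);d=np.load("pics/sock2.npy")
for uv in((321,150),(350,150),(335,150),(335,120),(337,175)): print(uv,pt(P,d,*uv).round(4))
# clips: orange and black centroids
m=((h[...,0]<25)&(h[...,1]>150)&(h[...,2]>120)).astype(np.uint8); m[:112]=0;m[135:]=0;m[:,:315]=0;m[:,355:]=0
M=cv2.moments(m,True); print("orange",M["m10"]/M["m00"],M["m01"]/M["m00"],cv2.boundingRect(m))
m=(h[...,2]<70).astype(np.uint8); m[:165]=0;m[185:]=0;m[:,:320]=0;m[:,355:]=0
M=cv2.moments(m,True); print("black",M["m10"]/M["m00"],M["m01"]/M["m00"],cv2.boundingRect(m))
E
```

```text
relay [ 0.5345 -0.234   0.1759 28.8398 22.4515]
relay [ 0.5344 -0.234   0.1734 28.6382 22.4451]
sock [ 0.5346  0.1869  0.3029 38.2674 28.4241]
sock [ 0.5348  0.1869  0.2834 37.0143 27.5332]
sock [ 0.5348  0.1869  0.2834 36.9617 27.4659]
[[17, 146, 255], [11, 183, 195], [8, 64, 131], [170, 3, 228], [170, 3, 246], [0, 2, 245], [0, 3, 245], [170, 3, 244], [173, 4, 244], [170, 3, 243], [0, 3, 242], [0, 3, 223], [173, 5, 223], [130, 16, 47]]
[[72, 128, 205], [72, 125, 200], [69, 23, 144], [0, 3, 242], [4, 9, 215], [25, 30, 254], [15, 10, 249], [0, 3, 244], [0, 3, 244], [170, 3, 244], [0, 3, 244], [27, 30, 255], [22, 53, 247], [174, 6, 198], [0, 3, 239], [70, 58, 163], [72, 130, 198], [72, 131, 198]]
[ 0.53029804 -0.23475713  0.05100919] [ 0.51260911 -0.21590282  0.00353264]
(321, 150) [0.5307 0.1967 0.0383]
(350, 150) [0.5358 0.1759 0.0369]
(335, 150) [0.5327 0.1861 0.0305]
(335, 120) [0.553  0.1931 0.0544]
(337, 175) [0.5176 0.1819 0.0519]
orange 335.8484848484849 123.06060606060606 (327, 120, 19, 7)
black 336.5913043478261 175.18260869565216 (328, 171, 18, 9)
```

```bash
cat >> h.py <<'E'
WH=lambda h:((h[...,1]<60)&(h[...,2]>200))|((h[...,0]>8)&(h[...,0]<28)&(h[...,1]>80)&(h[...,2]>150))
SK=lambda h:((h[...,1]<45)&(h[...,2]>170))
def view_at(name,x,y,yaw,z=.27,off=.055):
    movep([x-off*np.cos(yaw),y-off*np.sin(yaw),z],[np.pi,0,yaw]); sleep(.2); return look(name)
E
python3 - <<'E'
from h import *
x,y,w=.5345,-.234,.175
movep([x,y,.27],[np.pi,0,w]); line_to([x,y,.200],rate=.1)
gripper_to(.015); o=get_obs(); print("grip",o["opening"],o["gripper_force"],o["tool_pos"],o["orientation"],o["time"])
gripper_to(.06); line_to([x,y,.27])
o,p,d=view_at("relay3",x,y,w); print(o["tool_pos"],o["orientation"])
print(rect("relay3",.051,WH,(285,360,120,200)),get_obs()["time"])
cv2.imwrite("pics/relay3c.png",p[60:300,170:470])
E
```

```text
grip 0.021825327513546447 30.00012516975403 [ 0.53449127 -0.2340019   0.19998093] [-3.14159090e+00  5.30624452e-05  1.75022904e-01] 7.7667
[ 0.48117425 -0.24360753  0.26971791] [ 3.14137341e+00 -3.68415536e-04  1.75424448e-01]
[ 0.5345 -0.2345  0.1746 27.8007 22.2086] 9.725
```

View pics/relay3c.png

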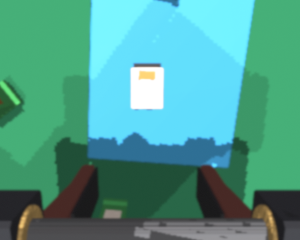

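The picture shows the relay upright at about (147,88) of the crop, button still towards image-up, squared to the gripper. The y bias of the wrist view is about -0.5 mm. Now I grip it, lift it and look at the socket once more.

```bash
python3 - <<'E'
from h import *
x,y,w=.5345,-.234,.175
movep([x,y,.27],[np.pi,0,w]); line_to([x,y,.200],rate=.1)
gripper_to(.015); line_to([x,y,.30],rate=.12)
o=get_obs(); print("grip",o["opening"],o["gripper_force"])
o,p,d=view_at("sock3",.5347,.1874,.285,z=.28); print(o["tool_pos"],o["orientation"])
for th in(150,170,200): print(rect("sock3",.038,lambda h:((h[...,1]<45)&(h[...,2]>th)),(295,370,105,195)))
f=[]
for _ in range(10): sleep(.02); f.append(get_obs()["wrist_force"])
print("bias",np.mean(f,0),np.std(f,0),get_obs()["time"])
cv2.imwrite("pics/sock3c.png",cv2.resize(p[80:280,200:440],None,fx=2,fy=2))
E
```

```text
grip 0.02198224448833896 29.999903440475464
[0.48232855 0.17117468 0.28003185] [ 3.14155664e+00 -2.02538440e-04  2.83549008e-01]
[ 0.5347  0.1867  0.2829 36.9393 28.9221]
[ 0.5346  0.1868  0.2829 36.9393 27.5335]
[ 0.5348  0.187   0.2969 36.1672 26.4825]
bias [-0.22773305  0.00551066 -0.33493103] [0.4826959  0.36621569 0.39815644] 14.5
```

View pics/sock3c.png

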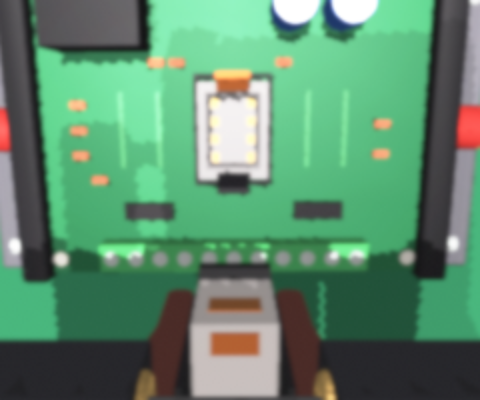

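Relay is held square, button toward the coil clip (crop (235,305)); socket centre at crop (233,130). Inserting with force feedback.

```bash
cat >> h.py <<'E'
B=np.array([-.23,0,-.33])
def force(n=6):
    f=[]
    for _ in range(n): sleep(.012); f.append(get_obs()["wrist_force"])
    return np.mean(f,0)-B
E
python3 - <<'E'
from h import *
x,y,w=.5346,.1873,.285
movep([x,y,.275],[np.pi,0,w]); line_to([x,y,.240],rate=.06)
print(force(15))
z=.240
while z>.2255:
    z-=.0005 if z>.2345 else .0003
    line_to([x,y,z],rate=.02); f=force(); o=get_obs()
    print(round(z,4),np.round(o["tool_pos"]-[x,y,z],5)*1e3,f.round(1),o["torque"].round(2),round(o["time"],2))
    if f[2]>17 or (z>.2315 and f[2]>13) or np.hypot(f[0],f[1])>10: break
E
```

```text
[0.3618461  0.09864196 0.76307002]
0.2395 [0.07 0.04 0.3 ] [ 0.1 -0.2  3.4] [0.02 0.02 0.01] 15.99
0.239 [0.12 0.02 0.17] [0.3 0.3 4.7] [-0.02 -0.02 -0.06] 16.29
0.2385 [0.07 0.03 0.07] [ 0.3 -0.1  5.3] [ 0.07 -0.01 -0.03] 16.59
0.238 [0.05 0.   0.05] [0.2 0.1 5.3] [-0.03 -0.01  0.05] 16.89
0.2375 [0.12 0.02 0.16] [-0.1 -0.1  6.3] [ 0.01  0.08 -0.03] 17.19
0.237 [0.14 0.07 0.22] [0.1 0.  6.8] [0.01 0.08 0.01] 17.49
0.2365 [0.18 0.07 0.29] [-0.4  0.3  7.7] [-0.04  0.04  0.02] 17.79
0.236 [0.23 0.07 0.41] [-0.6 -0.   7.9] [0.01 0.07 0.  ] 18.09
0.2355 [0.24 0.11 0.55] [-0.7 -0.2  8.9] [-0.01  0.15 -0.  ] 18.39
0.235 [0.25 0.08 0.49] [ 0.4 -0.2  8. ] [ 0.05 -0.19 -0.04] 18.69
0.2345 [0.5  0.12 0.64] [ 0.  -0.1  9. ] [ 0.05 -0.12  0.02] 18.99
0.2342 [-0.07 -0.02 -0.2 ] [0.4 0.2 2.4] [ 0.   -0.08  0.01] 19.29
0.2339 [-0.01  0.   -0.08] [ 0.9 -0.2  2.8] [ 0.06 -0.14 -0.03] 19.59
0.2336 [-0.01  0.   -0.02] [ 0.7 -0.1  3.1] [ 0.01 -0.05  0.01] 19.89
0.2333 [0.   0.01 0.01] [0.6 0.5 3.6] [-0.   -0.05  0.01] 20.19
0.233 [ 0.02  0.02 -0.  ] [ 0.3 -0.2  3.6] [ 0.02 -0.05  0.04] 20.49
0.2327 [ 0.
[... 920 characters left out ...]
[-0.04 -0.03  0.03] 24.69
0.2285 [-0.01 -0.01 -0.01] [ 0.2 -0.2  0.3] [-0.03 -0.   -0.01] 24.99
0.2282 [ 0.02 -0.01 -0.01] [ 0.3 -0.1 -0.5] [-0.02  0.03  0.02] 25.29
0.2279 [0.03 0.03 0.15] [-0.4  0.2  2. ] [-0.05  0.09 -0.04] 25.59
0.2276 [0.04 0.02 0.27] [-1.1 -0.3  5.4] [-0.12  0.24  0.03] 25.89
0.2273 [0.03 0.03 0.44] [-1.7 -0.4  7.9] [-0.15  0.39  0.  ] 26.19
0.227 [0.03 0.01 0.63] [-2.6 -0.8  9.8] [-0.16  0.51  0.06] 26.49
0.2267 [0.04 0.02 0.8 ] [-2.8 -1.4 11.9] [-0.21  0.63 -0.  ] 26.79
0.2264 [0.04 0.02 1.  ] [-3.5 -1.4 13.9] [-0.25  0.72  0.01] 27.09
0.2261 [0.03 0.01 1.19] [-4.3 -1.5 15.9] [-0.26  0.88  0.  ] 27.39
0.2258 [0.03 0.01 1.36] [-5.1 -1.6 18.2] [-0.29  0.97 -0.02] 27.69
```

Two clear snaps (at z = 0.2342 and 0.2300), then a firm stop at 18 N. Now I relax, look at the clip, and do the pull.

```bash
python3 - <<'E'
from h import *
x,y,w=.5346,.1873,.285
line_to([x,y,.2278],rate=.02); sleep(.4); o,p,d=look("seat"); print(force(10),get_obs()["tool_pos"],get_obs()["time"])
cv2.imwrite("pics/seatc.png",cv2.resize(p[130:300,230:410],None,fx=3,fy=3))
E
```

```text
[1.29518657 0.37305347 4.94306224] [0.53482895 0.18736847 0.22788514] 28.475
```

View pics/seatc.png

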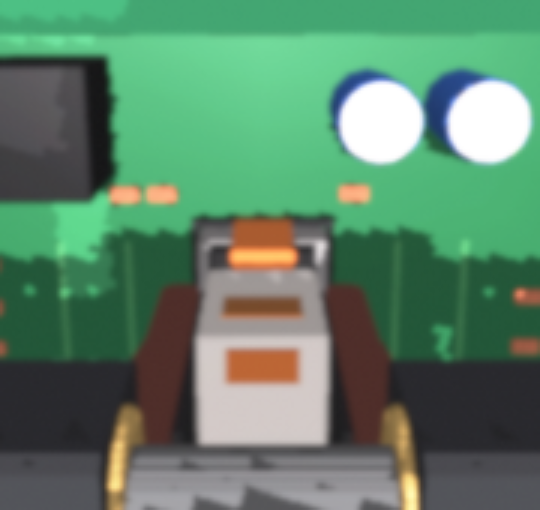

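The relay sits in the socket, the orange clip (crop (265,255)) upright over its end. Pulling up under force control.

```bash
python3 - <<'E'
from h import *
x,y=.5346,.1873
z=.2278; ok=False
while z<.2335:
    z+=.0002; line_to([x,y,z],rate=.02); f=force(); o=get_obs()
    print(round(z,4),np.round((o["tool_pos"][2]-z)*1e3,2),f.round(1),round(o["time"],2))
    if f[2]<-11.2: ok=True; break
if ok:
    t0=get_obs()["time"]
    while get_obs()["time"]-t0<1.6:
        f=force(10); print("hold",z,f.round(1),round(get_obs()["time"],2))
        if f[2]<-13.2: z-=.0001; line_to([x,y,z],rate=.02)
        elif f[2]>-10.8: z+=.0001; line_to([x,y,z],rate=.02)
E
```

```text
0.228 -0.01 [1.9 0.6 3.3] 28.77
0.2282 -0.17 [1.  0.2 2.3] 29.07
0.2284 -0.26 [ 0.  -0.2  0.7] 29.38
0.2286 -0.12 [ 0.1 -0.  -0. ] 29.68
0.2288 0.01 [-0.1 -0.3 -0.1] 29.98
0.229 0.03 [ 0.3 -0.2  0. ] 30.27
0.2292 0.0 [ 0.1  0.  -0.2] 30.57
0.2294 0.02 [ 0.3 -0.   0.1] 30.88
0.2296 0.02 [0.4 0.2 0.1] 31.18
0.2298 -0.03 [ 0.1  0.2 -0.1] 31.48
0.23 -0.09 [ 0.6  0.3 -2.1] 31.77
0.2302 -0.16 [ 1.5  0.3 -4.2] 32.08
0.2304 -0.18 [ 1.3  0.3 -6.7] 32.38
0.2306 -0.21 [ 2.2  0.5 -9.6] 32.67
0.2308 -0.24 [  2.9   1.1 -12.4] 32.98
hold 0.2308000000000001 [  2.8   0.9 -12.5] 33.06
hold 0.2308000000000001 [  2.9   0.8 -12.7] 33.14
hold 0.2308000000000001 [  2.7   0.7 -13.3] 33.23
hold 0.2307000000000001 [  2.5   1.1 -13.3] 33.56
hold 0.2306000000000001 [  1.9   0.5 -12.7] 33.89
hold 0.2306000000000001 [  2.1   0.4 -12.5] 33.98
hold 0.2306000000000001 [  1.9   0.4 -12.7] 34.06
hold 0.2306000000000001 [  2.1   0.7 -12.4] 34.14
hold 0.2306000000000001 [  1.9   0.5 -12.5] 34.23
hold 0.2306000000000001 [  1.6   0.4 -12.6] 34.31
hold 0.2306000000000001 [  1.3   0.6 -12.5] 34.39
hold 0.2306000000000001 [  1.4   0.2 -12.5] 34.48
hold 0.2306000000000001 [  1.7   0.3 -12.6] 34.56
hold 0.2306000000000001 [  1.5   0.3 -12.8] 34.64
```

The pull held at about 12.5 N for 1.6 s. Unload, release, retreat, check.

```bash
python3 - <<'E'
from h import *
x,y,w=.5346,.1873,.285
line_to([x,y,.2288],rate=.01); sleep(.3); print(force(10))
gripper_to(.05); sleep(.2); line_to([x,y,.30],rate=.08)
o,p,d=view_at("end",x,y,w,z=.30); print(o["time"],rect("end",.079,WH,(270,380,90,220)))
cv2.imwrite("pics/endc.png",cv2.resize(p[80:260,220:440],None,fx=2.5,fy=2.5))
E
```

```text
[-0.00405739  0.15844658  0.09118961]
37.7667 [ 0.5377  0.1875  0.2703 34.2493 22.7052]
```

View pics/endc.png

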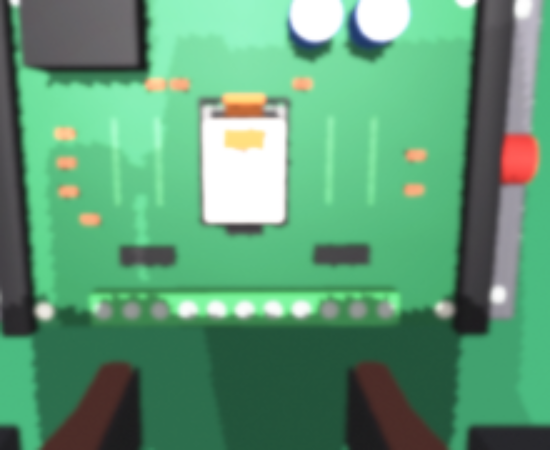

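The relay (crop (245,165)) sits square between both clips, with its button next to the orange clip, and the gripper is clear. Handing in.

```bash
python3 -c "
from station import *
print(hand_in())"
```

```text
the job is handed in; nothing more can be done
None
```

The new relay is plugged into the far board's socket with its orange button at the orange clip, pressed home at about 18 N with two clear snaps, pull-tested at about 12.5 N (peak 13.3 N) for 1.6 s, released and handed in at about 38 s; the hand-in gave no verdict.

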